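# Roll a tin into the tin rack

### The arm

A 6-joint arm with a two-finger parallel gripper is mounted at the origin on a cart in front of the work surface, level with it; the furniture and walls round the work are solid. World frame = base frame: x ahead of the robot, y to its left, z up, the work surface at z = 0. Lengths are in m, angles in rad, forces in N, time in s.
With the tool pointing down it reaches from about 0.15 to 0.775 m from the base axis. Payload 6.1 kg.
Tool frame: the origin (TCP) lies on the front face of the gripper's body, between the roots of the fingers; the fingertips stand 73 mm ahead of it and the grasp point (between the pads) lies 54 mm ahead of it; z points along the fingers, y is the line along which they close (so a half turn about z gives the same grasp; the last joint's range is limited). The gripper opens to 85 mm and grips with 20 to 120 N. Pads are 22 mm wide; open, the fingers measure 114 mm over their backs; the gripper's body (76 mm by 85 mm) begins 54 mm behind the grasp point. The pads swing forward as they close: fully open they stand 13 mm farther back than shut.
Start: joints at [-1.176, 0.126, -0.04, 1.405, 0, 1.571], TCP at [0.202, -0.485, 0.304] pointing down, gripper open.
Joint ranges: [-2.72, 2.72], [-0.95, 1.95], [-1.27, 1.35], [-1.78, 2.02], [-1.46, 1.47], [-3.14, 3.14]. Speed limits (rad/s): [2.39, 2.39, 3.01, 3.14, 3.14, 3.14].

### API

Orientations are given as a 3x3 rotation matrix whose columns are the frame's x, y, z axes.
In Python, from rig import ctrl gives the robot as it stands.
- The arm moves only by the shell command python3 -m handwheel 'ROWS'. ROWS is JSON, a list of rows, each an object of numbers: "x", "y", "z": the shift along the world's x, y, z in mm; "twist": the turn about the world's z in degrees; "jaw": the finger opening in mm, from 0 to 85.4. In form: [{"x": .., "y": .., "z": .., "twist": .., "jaw": ..}, ...]. A call has 1 to 5 rows; each row is the pose to reach, as a shift and turn from the pose commanded when the call began; what a row does not reach only later rows make up. A row lasts 1/12 s, in which the tool goes at most 41.7 mm and 7.16 degrees, less where a joint would pass 70% of its speed; a pose out of reach is approached as far as the arm can. A call with a gripper value outside its range is refused whole. The fingers move at their own pace and stop on an object; the grip force is fixed at half the most. Time passes only in rows, so rows that repeat a pose let the fingers close. It gives the time, the measured TCP pose, the force, the opening and the grip force at its end, in the units of the state.
- ctrl.state(): the state, without advancing time (a new reading comes with each control period).
- ctrl.snapshot(name): name is "scene" or "top" or "wrist"; returns a dict with "frame" (480x640x3 uint8, blue, green, red), "K" (3x3 intrinsics, pixels), "k1" (the pictures are not rectified: a ray, as slopes to the right and down, at radius r is drawn at 1 + k1 r^2 times it, then the intrinsics apply), "R" (3x3) and "t" (3): a world point X has camera coordinates R X + t. Camera axes: x right, y down, z forward; pixel columns grow to the right and rows downward; lengths in m; the calibration is good to about 2 mm. A picture is of the moment at which its call begins. There is no depth.
- ctrl.job_done(): hands the job in; it is judged then, once.
The state is a dict: "time": time; "joint_pos": joint angles; "joint_velocities": joint speeds; "joint_efforts": joint torques, N m; "ee_pos": TCP position; "orientation": TCP orientation; "ft_force": force on the tool from outside, world axes, zero at the start; "moment": the same for the moment, N m; "opening": finger opening in m; "grip_force": force on a finger pad.
Only numpy, scipy, OpenCV 4.12 (cv2) and the standard library are available. Lean on these libraries where they do the work, as an engineer would, in place of code of your own. Each camera call takes 0.05 s, during which the arm holds its last target. There are 200 camera calls.

### The job

Put the tin that lies on its side away in the back of the wire tin rack, using just the fingertips: first push the rack's divider sideways, towards the stored flat tin, as far as it goes, then push the lying tin along at its top so that it rolls into the widened lane, over the front bar and the middle bar, and comes to rest in the hollow at the back. The tin must roll all the way, never be picked up or dragged, and the flat tin, honey jar, standing tin and salt shaker stay where they are.

Things in the scene. Friction and masses are not known exactly. Their poses are not given: they have to be found in the camera images.
- tin_centre (a point): Centre of the lying food tin to put away: closed cylinder, diameter 75 mm, length 110 mm, 0.34 to 0.68 kg, in front of the rack's wide lane. Site z = the tin's axis, roughly along the rack's y; point x points up at the start and turns as it rolls. Centre height 38 mm on the worktop, 40 mm on the rack floor. Slight rolling resistance: pushed slowly, it stops within a few mm when let go.
- tin_rack: Steel wire tin rack, fixed, 185 mm wide (y), 150 mm deep. Origin: on the worktop under its middle; x points from open front to back (the way the tin rolls), y to its left. Tin lies on floor wires, tops 2.4 mm up. Back stop at x = 74 mm, 53 mm high. Sides at y = -92.5 and 92.5 mm, 53 mm high, splayed 7 mm at the mouth. The wide lane runs from the side at y = -90 mm to the divider.
- front_bar (a point): Middle of the front cross bar (rack x = -70 mm): round, 5.5 mm thick, along the rack's y, lying on the worktop, its axis 2.75 mm up, top 5.5 mm. The tin has to roll over it: it climbs when the fingertips carry its top forward and over, turning it (they hardly slip on it); shoved from behind it stops turning and jams against the bar. Axes as the rack's.
- middle_bar (a point): Middle of the middle cross bar (rack x = 7 mm): like the front bar, its top 3 mm above the floor wires. The tin can also rest in the front hollow between the two bars; between the middle bar and the back stop lies the back hollow, where it belongs.
- back_place (a point): Where the tin's centre rests when home in the back hollow of the wide lane: rack x = 29 mm, y = -28 mm, 40 mm up. Axes as the rack's. The hollow leaves the tin about 5 mm of play either way in x, 7 mm in y. Mind a wall cabinet to the right: it hangs about 0.46 m above the worktop over world x > 0.6 m, y < 0.06 m, in the way of a raised elbow or forearm that swings in from the right.
- divider (a joint): Place of the sliding divider (m): white plastic fin 130 mm long along the rack's x, 4 mm thick (bead on top 7 mm), from 9 to 56 mm up, clipped on the front and back bars; slides along the rack's y, stays where left, 2 N moves it. 0: lane 65 mm wide; 0.059: stop, lane 124 mm. Starts at 0 to 0.03, too narrow for the tin. Grows towards the flat tin (rack +y).
- divider_top (a point): Middle of the divider's top edge, 56 mm above the worktop. Axes as the rack's.
- flat_tin_centre (a point): Centre of a flat fish tin, diameter 86 mm, 40 mm thick, stored on edge at the back of the narrow lane (rack x = 26, y = 63 mm), top 89 mm above the worktop. Leave it there.
- honey_centre (a point): Centre (43 mm up) of a honey jar, 60 mm wide, 86 mm tall, standing to the right of the lying tin. Leave it.
- standing_tin_centre (a point): Centre (55 mm up) of a second food tin of the same kind, standing upright to the left of the lying tin, 75 mm wide, 110 mm tall. Leave it.
- salt_centre (a point): Centre (45 mm up) of a salt shaker, 44 mm wide, 90 mm tall, standing to the right of the rack. Leave it.

How it is judged:
On the way, in this order (a step that is already met when the one before it is completed fails the run):
1. the divider is pushed over to its stop, so that the tin fits the lane (value of joint divider above 0.054 m), for 0.1 s.
2. the tin has rolled over by about half a turn (angle between tin_centre's own x axis and vertical above 2.2 rad), for 0.05 s.
3. the tin lies in the hollow at the back of the lane (x of tin_centre in the frame of tin_rack between 0.018 and 0.042 m and y of tin_centre in the frame of tin_rack between -0.042 and -0.014 m and height (world z) of tin_centre between 0.036 and 0.043 m and angle between the z axis of tin_centre and the y axis of tin_rack, either way round below 0.1 rad), for 0.2 s.
At the end, for the whole second after the job is handed in: The tin rests in the hollow of the wide lane, its centre 18 to 42 mm behind the rack's middle, within 14 mm of the lane's centre line, down on the floor wires, axis within 0.1 rad of the bars; the divider is within 9 mm of its stop; the four other things are within 30 mm of their places (all of step 3 and value of joint divider above 0.05 m and linear speed of tin below 0.02 m/s and distance of each of flat_tin_centre, honey_centre, standing_tin_centre, salt_centre from where it was at the start of the episode below 0.03 m); the robot touches nothing.
It fails at once if the tin is lifted, or tipped up on end (height (world z) of tin_centre above 0.065 m or angle between tin_centre's own z axis and vertical below 1.2 rad or angle between tin_centre's own z axis and vertical above 1.94 rad).
It fails at once if the flat tin is knocked or moved (distance of flat_tin_centre from where it was at the start of the episode above 0.03 m).
It fails at once if the honey jar is knocked or moved (distance of honey_centre from where it was at the start of the episode above 0.03 m).
It fails at once if the standing tin is knocked or moved (distance of standing_tin_centre from where it was at the start of the episode above 0.03 m).
It fails at once if the salt shaker is knocked or moved (distance of salt_centre from where it was at the start of the episode above 0.03 m).
It also fails if it takes over 64 s, if anything falls off the work surface, if the arm or the gripper's body presses on something with over 40 N, if the wrist force passes 120 N, or if a joint passes its speed limit or range.

## Working session

There is one attempt and no reset: what is moved stays moved. The work goes in short steps, Python scripts to look and compute and a shell command to move; the robot and the scene stay as the last step left them, time stands still between calls to the robot, and variables do not carry over. Pictures are saved under pics/ and viewed, at most 10 in all, crops included, and the job is handed in when it is done.

```bash
mkdir -p pics; ls; python3 - <<'E'
from rig import ctrl
import cv2,numpy as np
for n in("scene","top"):
    s=ctrl.snapshot(n);cv2.imwrite(f"pics/{n}0.png",s["frame"]);print(n,s["K"],s["k1"],s["R"],s["t"])
st=ctrl.state();print(st["time"],st["ee_pos"],st["orientation"],st["opening"])
E
```

```text
pics
scene [[535.95749773   0.         325.28085901]
 [  0.         535.95749773 235.29921426]
 [  0.           0.           1.        ]] -0.13888819719161996 [[-0.80177843 -0.59728229 -0.02013021]
 [-0.37811278  0.53307908 -0.75687345]
 [ 0.4627981  -0.59923332 -0.65325137]] [0.54351777 0.16108156 0.76261405]
top [[546.75810667   0.         322.49509085]
 [  0.         546.75810667 234.1804019 ]
 [  0.           0.           1.        ]] -0.12433716822009998 [[ 0.01137152 -0.99992165  0.00523263]
 [-0.98374073 -0.01212518 -0.17918471]
 [ 0.17923412 -0.00310995 -0.98380153]] [0.18119535 0.53480776 0.80346445]
0.1 [ 0.20181169 -0.48436558  0.30320207] [[ 9.23069457e-01  3.84632909e-01 -5.49585258e-04]
 [ 3.84633302e-01 -9.23068463e-01  1.35502197e-03]
 [ 1.38812233e-05 -1.46216819e-03 -9.99998931e-01]] 0.08567362047729334
```

View pics/top0.png

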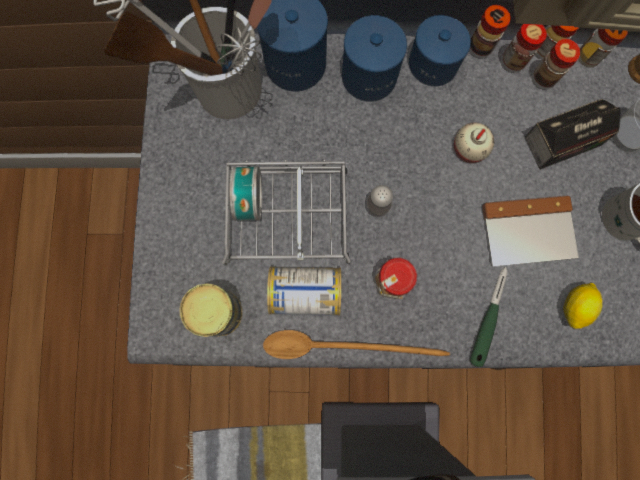

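View pics/scene0.png

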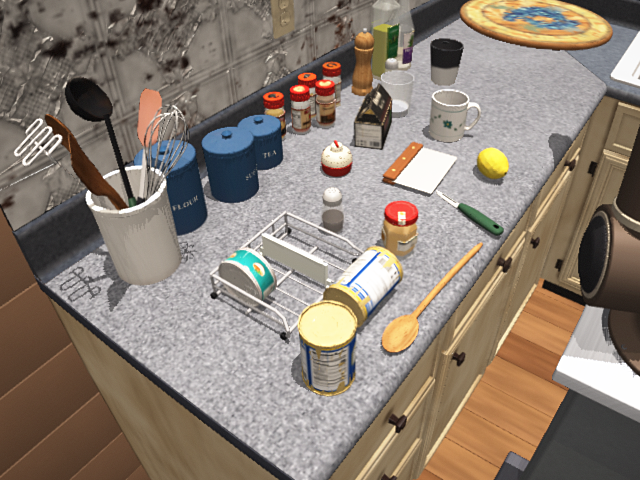

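The top view shows the rack (cols 225-350, rows 162-262), its divider near col 300, the flat tin at (245,193), the lying tin at (304,290), the honey at (397,277), the standing tin at (208,310) and the salt at (381,198). I'll enlarge the rack area.

```bash
python3 - <<'E'
import cv2
f=cv2.imread("pics/top0.png")[150:330,210:430]
cv2.imwrite("pics/c1.png",cv2.resize(f,None,fx=3.3,fy=3.3,interpolation=cv2.INTER_CUBIC))
E
cat > h.py <<'E'
from rig import ctrl
import cv2,numpy as np
def cam(n="top"):
    return ctrl.snapshot(n)
def world(s,uv,z):
    uv=np.array(uv,float).reshape(-1,1,2)
    n=cv2.undistortPoints(uv,s["K"],np.array([s["k1"],0,0,0,0]))[:,0]
    d=np.c_[n,np.ones(len(n))]@s["R"]; c=-s["R"].T@s["t"]
    return c+d*((np.broadcast_to(z,len(n))-c[2])/d[:,2])[:,None]
def pix(s,X):
    p,_=cv2.projectPoints(np.array(X,float).reshape(-1,1,3),cv2.Rodrigues(np.array(s["R"]))[0],np.array(s["t"]),s["K"],np.array([s["k1"],0,0,0,0]))
    return p[:,0]
E
```

```text
(no output)
```

View pics/c1.png

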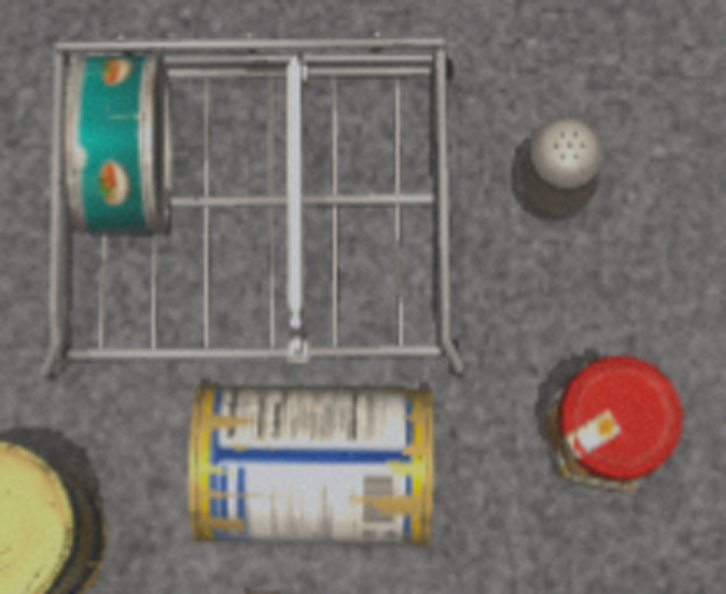

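```bash
python3 - <<'E'
from h import *
from scipy.optimize import least_squares
s=cam()
U=lambda *p:[(210+(a+.5)/3.3-.5,150+(b+.5)/3.3-.5) for a,b in p]
np.set_printoptions(precision=4,suppress=True)
print("front",world(s,U((66,356),(440,351)),.0055))
print("mid",world(s,U((170,202),(432,198)),.005))
print("backtop",world(s,U((58,46),(443,43)),.053))
print("sideL/R top",world(s,U((60,200),(440,200)),.053))
print("div",world(s,U((294,60),(294,310)),.056))
print("salt",world(s,U((567,150)),.088)); print("honey",world(s,U((622,417)),.086)); print("flat",world(s,U((118,145)),.08))
print("stand",world(s,[(207,304)],.11))
# tin: fit cylinder silhouette
meas=U((312,385),(312,542),(190,463),(433,463))
def sil(p):
    x,y,a=p;ax=np.array([-np.sin(a),np.cos(a),0]);f=np.array([np.cos(a),np.sin(a),0])
    t=np.linspace(0,2*np.pi,181)[:,None]
    P=lambda k:np.array([x,y,.0375])+k*ax+.0375*(f*np.cos(t)+np.array([0,0,1])*np.sin(t))
    m=pix(s,P(0));e1=pix(s,P(.055));e2=pix(s,P(-.055));return m,e1,e2
def res(p):
    m,e1,e2=sil([*p,0]);M=np.array(meas)
    return [m[:,1].min()-M[0,1],m[:,1].max()-M[1,1],e1[:,0].min()-M[2,0],e2[:,0].max()-M[3,0]]
r=least_squares(res,[.3,.02]);print("tin",r.x,r.fun)
print("tin edge line dir", world(s,U((205,385),(420,387),(205,540),(420,543)),.04))
E
```

```text
front [[0.4998 0.3381 0.0055]
 [0.5047 0.1537 0.0055]]
mid [[0.5783 0.2891 0.005 ]
 [0.582  0.158  0.005 ]]
backtop [[0.6441 0.3406 0.053 ]
 [0.6476 0.1548 0.053 ]]
sideL/R top [[0.5679 0.3361 0.053 ]
 [0.57   0.156  0.053 ]]
div [[0.6372 0.2263 0.056 ]
 [0.516  0.2239 0.056 ]]
salt [[0.5862 0.0995 0.088 ]]
honey [[0.4645 0.0756 0.086 ]]
flat [[0.5881 0.3056 0.08  ]]
stand [[0.4187 0.3503 0.11  ]]
tin [0.4462 0.214 ] [-0.5011  0.4855 -0.3261  0.3257]
tin edge line dir [[0.4822 0.2659 0.04  ]
 [0.4826 0.1645 0.04  ]
 [0.4096 0.264  0.04  ]
 [0.4095 0.1639 0.04  ]]
```

```bash
python3 -m handwheel '[{"x":8,"y":40,"twist":-7,"jaw":0},{"x":16,"y":80,"twist":-14,"jaw":0},{"x":24,"y":120,"twist":-21.4,"jaw":0},{"x":32,"y":160,"twist":-21.4,"jaw":0},{"x":40,"y":200,"twist":-21.4,"jaw":0}]'; python3 -c "
from h import *
s=ctrl.state();print(s['joint_pos'],s['ee_pos'],s['orientation'])"
```

```text
[-1.17602688e+00  1.26259671e-01 -4.03755786e-02  1.40542316e+00
  1.56113394e-05  1.57079071e+00] [ 0.20182537 -0.48440141  0.30329795] [[ 9.23083102e-01  3.84600266e-01 -4.70982356e-04]
 [ 3.84600554e-01 -9.23082359e-01  1.17101824e-03]
 [ 1.56184221e-05 -1.26208722e-03 -9.99999203e-01]]invalid input at $[0]: expected keys x, y, z, twist, jaw
```

```bash
python3 -m handwheel '[{"x":8,"y":40,"z":0,"twist":-7,"jaw":0},{"x":16,"y":80,"z":0,"twist":-14,"jaw":0},{"x":24,"y":120,"z":0,"twist":-21.4,"jaw":0},{"x":32,"y":160,"z":0,"twist":-21.4,"jaw":0},{"x":40,"y":200,"z":0,"twist":-21.4,"jaw":0}]'; python3 -c "
from h import *
s=ctrl.state();print(s['joint_pos'],s['ee_pos'],s['orientation'])"
```

```text
time: 0.57
ee_pos: [0.2416, -0.2828, 0.3035]
orientation: [[1.0, 0.02, -0.0], [0.02, -1.0, 0.001], [-0.0, -0.001, -1.0]]
ft_force: [0.6, 0.5, 0.7]
opening: 0.0256
grip_force: 0.0
[-8.63901722e-01 -1.63055875e-01 -3.23154394e-01  1.41124432e+00
  2.30545893e-04  2.25815758e+00] [ 0.24159894 -0.28277612  0.3034774 ] [[ 9.99809216e-01  1.95320002e-02 -1.79645604e-04]
 [ 1.95320990e-02 -9.99809071e-01  5.65294891e-04]
 [-1.68569964e-04 -5.68695898e-04 -9.99999824e-01]]
```

```bash
python3 -m handwheel '[{"x":6,"y":18,"z":0,"twist":7,"jaw":0},{"x":12,"y":36,"z":0,"twist":14,"jaw":0},{"x":18,"y":54,"z":0,"twist":21,"jaw":0},{"x":24,"y":72,"z":0,"twist":28,"jaw":0},{"x":30,"y":90,"z":0,"twist":35,"jaw":0}]' >/dev/null
python3 -m handwheel '[{"x":6,"y":18,"z":0,"twist":7,"jaw":0},{"x":12,"y":36,"z":0,"twist":14,"jaw":0},{"x":18,"y":54,"z":0,"twist":21,"jaw":0},{"x":24,"y":72,"z":0,"twist":28,"jaw":0},{"x":30,"y":90,"z":0,"twist":35,"jaw":0}]' >/dev/null
python3 -m handwheel '[{"x":6,"y":18,"z":0,"twist":7,"jaw":0},{"x":12,"y":36,"z":0,"twist":14,"jaw":0},{"x":18,"y":54,"z":0,"twist":21,"jaw":0},{"x":24,"y":72,"z":0,"twist":28,"jaw":0},{"x":30,"y":90,"z":0,"twist":35,"jaw":0}]' >/dev/null
python3 -m handwheel '[{"x":6,"y":18,"z":0,"twist":7,"jaw":0},{"x":12,"y":36,"z":0,"twist":14,"jaw":0},{"x":18,"y":54,"z":0,"twist":21,"jaw":0},{"x":24,"y":72,"z":0,"twist":28,"jaw":0},{"x":30,"y":90,"z":0,"twist":35,"jaw":0}]' >/dev/null
python3 -m handwheel '[{"x":6,"y":18,"z":0,"twist":7,"jaw":0},{"x":12,"y":36,"z":0,"twist":14,"jaw":0},{"x":18,"y":54,"z":0,"twist":21,"jaw":0},{"x":24,"y":72,"z":0,"twist":28,"jaw":0},{"x":30,"y":90,"z":0,"twist":35,"jaw":0}]'
python3 -m handwheel '[{"x":35,"y":3,"z":0,"twist":5,"jaw":0},{"x":70,"y":6,"z":0,"twist":5,"jaw":0},{"x":105,"y":9,"z":0,"twist":5,"jaw":0},{"x":140,"y":12,"z":0,"twist":5,"jaw":0},{"x":170,"y":15,"z":0,"twist":5,"jaw":0}]'; python3 -c "
from h import *
s=ctrl.state();print(s['joint_pos'])"
```

```text
time: 2.65
ee_pos: [0.3919, 0.1663, 0.3037]
orientation: [[-0.998, 0.06, -0.0], [0.06, 0.998, -0.0], [0.0, -0.0, -1.0]]
ft_force: [1.1, -1.7, -0.4]
opening: 0.0001
grip_force: 0.0
time: 3.07
ee_pos: [0.5638, 0.1805, 0.3031]
orientation: [[-1.0, -0.021, -0.0], [-0.021, 1.0, -0.0], [0.0, -0.0, -1.0]]
ft_force: [0.1, -0.3, 0.8]
opening: 0.0004
grip_force: 0.0
[ 3.09905225e-01  2.55339743e-01  1.16707124e-01  1.43265477e+00
 -1.20086653e-04  2.88649276e-01]
```

```bash
python3 -m handwheel '[{"x":10,"y":3,"z":-35,"twist":0,"jaw":0},{"x":10,"y":5,"z":-70,"twist":0,"jaw":0},{"x":10,"y":5,"z":-105,"twist":0,"jaw":0},{"x":10,"y":5,"z":-140,"twist":0,"jaw":0},{"x":10,"y":5,"z":-170,"twist":0,"jaw":0}]' >/dev/null
python3 -m handwheel '[{"x":0,"y":0,"z":-15,"twist":0,"jaw":0},{"x":0,"y":0,"z":-24,"twist":0,"jaw":0},{"x":0,"y":0,"z":-24,"twist":0,"jaw":0}]'
python3 - <<'E'
from h import *
s=cam();f=s["frame"][130:330,190:430]
cv2.imwrite("pics/c2.png",cv2.resize(f,None,fx=3,fy=3,interpolation=cv2.INTER_CUBIC))
E
```

```text
time: 3.73
ee_pos: [0.5707, 0.185, 0.1075]
orientation: [[-1.0, -0.021, -0.004], [-0.021, 1.0, -0.001], [0.004, -0.001, -1.0]]
ft_force: [-0.7, -0.1, 0.2]
opening: 0.0001
grip_force: 0.0
```

View pics/c2.png

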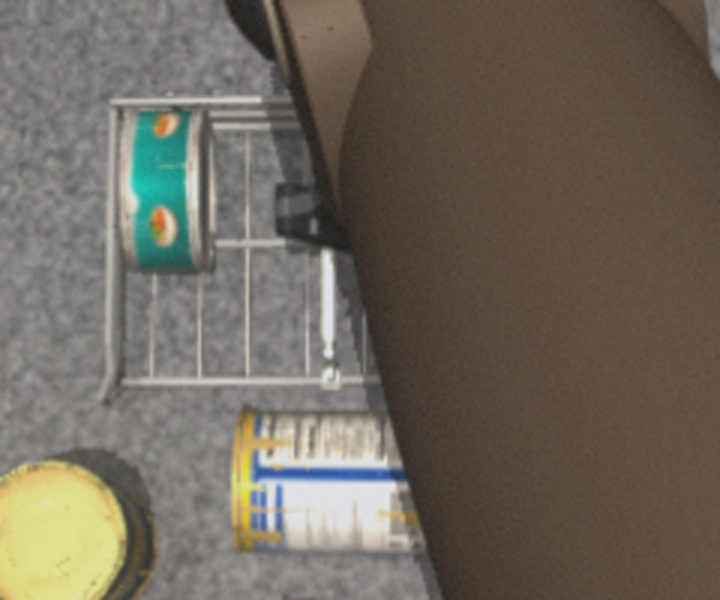

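The top view is mostly blocked by the arm. The divider's front end shows at crop (330,375), and the gripper is in the lane to its right. I'll push slowly in +y.

```bash
python3 -m handwheel '[{"x":0,"y":6,"z":5,"twist":0,"jaw":0},{"x":0,"y":12,"z":5,"twist":0,"jaw":0},{"x":0,"y":18,"z":5,"twist":0,"jaw":0},{"x":0,"y":24,"z":5,"twist":0,"jaw":0},{"x":0,"y":30,"z":5,"twist":0,"jaw":0}]'
python3 -m handwheel '[{"x":0,"y":6,"z":0,"twist":0,"jaw":0},{"x":0,"y":12,"z":0,"twist":0,"jaw":0},{"x":0,"y":18,"z":0,"twist":0,"jaw":0},{"x":0,"y":24,"z":0,"twist":0,"jaw":0},{"x":0,"y":28,"z":0,"twist":0,"jaw":0}]'
python3 -m handwheel '[{"x":0,"y":5,"z":0,"twist":0,"jaw":0},{"x":0,"y":8,"z":0,"twist":0,"jaw":0},{"x":0,"y":10,"z":0,"twist":0,"jaw":0}]'
```

```text
time: 4.2
ee_pos: [0.5725, 0.2161, 0.116]
orientation: [[-1.0, -0.021, 0.002], [-0.021, 1.0, -0.0], [-0.002, -0.0, -1.0]]
ft_force: [0.3, -2.3, 1.9]
opening: -0.0002
grip_force: 1.2
time: 4.62
ee_pos: [0.5717, 0.2441, 0.1147]
orientation: [[-1.0, -0.022, -0.001], [-0.022, 1.0, -0.0], [0.001, -0.0, -1.0]]
ft_force: [0.2, -3.0, 1.6]
opening: 0.0002
grip_force: 1.1
time: 4.87
ee_pos: [0.5716, 0.2538, 0.1147]
orientation: [[-1.0, -0.022, -0.001], [-0.022, 1.0, -0.0], [0.001, -0.0, -1.0]]
ft_force: [-0.9, -2.5, 1.4]
opening: 0.0001
grip_force: 1.1
```

```bash
for i in 1; do python3 -m handwheel '[{"x":0,"y":2,"z":0,"twist":0,"jaw":0},{"x":0,"y":4,"z":0,"twist":0,"jaw":0},{"x":0,"y":6,"z":0,"twist":0,"jaw":0}]'; done | grep -E "ee_pos|force"
python3 -m handwheel '[{"x":0,"y":2,"z":0,"twist":0,"jaw":0},{"x":0,"y":3,"z":0,"twist":0,"jaw":0},{"x":0,"y":3,"z":0,"twist":0,"jaw":0}]'| grep -E "ee_pos|force"
```

```text
ee_pos: [0.5716, 0.2594, 0.1146]
ft_force: [-2.2, -2.5, 0.5]
grip_force: 1.1
ee_pos: [0.5718, 0.2626, 0.1147]
ft_force: [-1.2, -2.1, -1.1]
grip_force: 0.5
```

```bash
python3 -m handwheel '[{"x":0,"y":1,"z":0,"twist":0,"jaw":0},{"x":0,"y":2,"z":0,"twist":0,"jaw":0},{"x":0,"y":2,"z":0,"twist":0,"jaw":0}]'| grep -E "ee_pos|ft"
python3 -m handwheel '[{"x":0,"y":1,"z":0,"twist":0,"jaw":0},{"x":0,"y":2,"z":0,"twist":0,"jaw":0},{"x":0,"y":2,"z":0,"twist":0,"jaw":0}]'| grep -E "ee_pos|ft"
```

```text
ee_pos: [0.5719, 0.2645, 0.1148]
ft_force: [-0.5, -1.1, -0.7]
ee_pos: [0.5719, 0.2651, 0.1148]
ft_force: [-1.0, -7.3, 0.7]
```

The force jumped to 7 N with no more travel, so the divider is at its stop. Next I'll retreat, go behind the tin's top and look.

```bash
python3 -m handwheel '[{"x":0,"y":-8,"z":0,"twist":0,"jaw":0},{"x":0,"y":-15,"z":10,"twist":0,"jaw":0},{"x":0,"y":-20,"z":40,"twist":0,"jaw":0},{"x":0,"y":-25,"z":70,"twist":0,"jaw":0},{"x":-20,"y":-40,"z":75,"twist":0,"jaw":0}]'>/dev/null
python3 -m handwheel '[{"x":-30,"y":-4,"z":0,"twist":0,"jaw":50},{"x":-60,"y":-8,"z":0,"twist":0,"jaw":50},{"x":-90,"y":-12,"z":0,"twist":0,"jaw":50},{"x":-115,"y":-13,"z":0,"twist":0,"jaw":50},{"x":-128,"y":-13,"z":0,"twist":0,"jaw":50}]'
python3 - <<'E'
from h import *
s=cam("scene");f=s["frame"][190:410,180:460]
cv2.imwrite("pics/c3.png",cv2.resize(f,None,fx=2.7,fy=2.7,interpolation=cv2.INTER_CUBIC))
st=ctrl.state();print(st['ee_pos'],st['opening'],pix(s,[[.513,.28,.056],[.635,.283,.056]]),pix(s,[[.446,.269,.0375],[.446,.214,.075]]))
E
```

```text
time: 6.7
ee_pos: [0.4218, 0.2129, 0.1911]
orientation: [[-1.0, -0.021, 0.001], [-0.021, 1.0, 0.001], [-0.001, 0.001, -1.0]]
ft_force: [0.4, 0.4, -0.4]
opening: 0.0501
grip_force: 0.0
[0.42086754 0.21295433 0.19115743] 0.049980334126826655 [[300.95914219 285.06261988]
 [240.02292771 253.79665905]] [[341.99826564 308.62065406]
 [363.542302   268.93671696]]
```

View pics/c3.png

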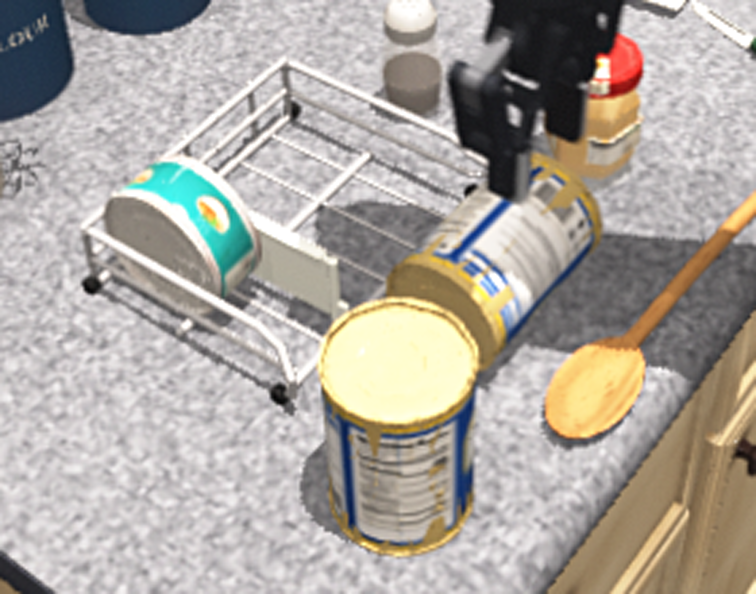

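The scene view shows the divider against its stop (front top end near crop (338,265), as predicted) and the flat tin in place. The lying tin's end cap is at crop (445,310), and the fingers are above it. Now I'll touch down.

```bash
python3 -m handwheel '[{"x":2,"y":1,"z":-25,"twist":0,"jaw":50},{"x":2,"y":1,"z":-40,"twist":0,"jaw":50},{"x":2,"y":1,"z":-43,"twist":0,"jaw":50},{"x":2,"y":1,"z":-43,"twist":0,"jaw":50}]'|grep -E "ee_pos|ft"
python3 -m handwheel '[{"x":0,"y":0,"z":-2,"twist":0,"jaw":50},{"x":0,"y":0,"z":-2,"twist":0,"jaw":50}]'|grep -E "ee_pos|ft"
python3 -m handwheel '[{"x":0,"y":0,"z":-2,"twist":0,"jaw":50},{"x":0,"y":0,"z":-2,"twist":0,"jaw":50}]'|grep -E "ee_pos|ft"
```

```text
ee_pos: [0.4262, 0.2143, 0.1465]
ft_force: [-0.9, 0.4, 1.0]
ee_pos: [0.4268, 0.2147, 0.1457]
ft_force: [0.2, 0.1, 0.1]
ee_pos: [0.4263, 0.2146, 0.1433]
ft_force: [0.3, 0.3, 0.7]
```

```bash
python3 -m handwheel '[{"x":0,"y":0,"z":-2,"twist":0,"jaw":50},{"x":0,"y":0,"z":-2,"twist":0,"jaw":50}]'|grep -E "ee_pos|ft"
python3 -m handwheel '[{"x":0,"y":0,"z":-2,"twist":0,"jaw":50},{"x":0,"y":0,"z":-2,"twist":0,"jaw":50}]'|grep -E "ee_pos|ft"
python3 -m handwheel '[{"x":0,"y":0,"z":-2,"twist":0,"jaw":50},{"x":0,"y":0,"z":-2,"twist":0,"jaw":50}]'|grep -E "ee_pos|ft"
```

```text
ee_pos: [0.4269, 0.2147, 0.1428]
ft_force: [-2.7, 0.1, 9.9]
ee_pos: [0.4277, 0.2148, 0.1425]
ft_force: [-3.7, -3.9, 21.7]
ee_pos: [0.4286, 0.2148, 0.1424]
ft_force: [-5.2, -6.5, 33.2]
```

```bash
python3 -m handwheel '[{"x":0,"y":0,"z":4,"twist":0,"jaw":50},{"x":6,"y":0,"z":4.5,"twist":0,"jaw":50},{"x":12,"y":0,"z":5,"twist":0,"jaw":50},{"x":18,"y":0,"z":5,"twist":0,"jaw":50},{"x":24,"y":0,"z":5,"twist":0,"jaw":50}]'|grep -E "ee_pos|ft"
python3 -m handwheel '[{"x":6,"y":0,"z":0,"twist":0,"jaw":50},{"x":12,"y":0,"z":0,"twist":0,"jaw":50},{"x":18,"y":0,"z":0,"twist":0,"jaw":50},{"x":24,"y":0,"z":0,"twist":0,"jaw":50}]'|grep -E "ee_pos|ft"
python3 - <<'E'
from h import *
s=cam("scene");f=s["frame"][210:350,270:450]
cv2.imwrite("pics/c4.png",cv2.resize(f,None,fx=4,fy=4,interpolation=cv2.INTER_CUBIC))
E
```

```text
ee_pos: [0.4522, 0.2147, 0.1446]
ft_force: [-0.2, -2.3, 17.4]
ee_pos: [0.4763, 0.2146, 0.1446]
ft_force: [-0.8, -2.0, 15.5]
```

View pics/c4.png

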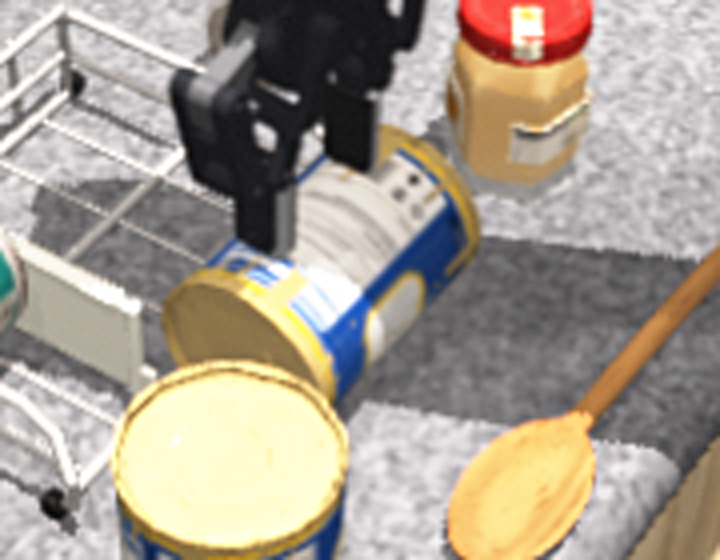

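The fit looks like clean rolling: the label has turned, the tin's near cap is at crop (240,330) and it sits squarely in front of the bar. I'll re-place the fingertips and climb the front bar.

```bash
python3 -m handwheel '[{"x":0,"y":0,"z":12,"twist":0,"jaw":50},{"x":-20,"y":0,"z":12,"twist":0,"jaw":50},{"x":-20,"y":0,"z":6,"twist":0,"jaw":50},{"x":-20,"y":0,"z":0,"twist":0,"jaw":50},{"x":-20,"y":0,"z":0,"twist":0,"jaw":50}]'|grep -E "ee_pos|ft"
python3 -m handwheel '[{"x":6,"y":0,"z":0,"twist":0,"jaw":50},{"x":12,"y":0,"z":0,"twist":0,"jaw":50},{"x":18,"y":0,"z":0,"twist":0,"jaw":50},{"x":24,"y":0,"z":0,"twist":0,"jaw":50}]'|grep -E "ee_pos|ft"
python3 -m handwheel '[{"x":6,"y":0,"z":1.3,"twist":0,"jaw":50},{"x":12,"y":0,"z":2.7,"twist":0,"jaw":50}]'|grep -E "ee_pos|ft"
```

```text
ee_pos: [0.4564, 0.2146, 0.1443]
ft_force: [-0.5, -4.6, 18.1]
ee_pos: [0.4809, 0.2145, 0.1446]
ft_force: [-0.2, -3.5, 20.6]
ee_pos: [0.4912, 0.2142, 0.145]
ft_force: [-4.0, -2.9, 9.0]
```

```bash
python3 -m handwheel '[{"x":5,"y":0,"z":0,"twist":0,"jaw":50},{"x":8,"y":0,"z":0.5,"twist":0,"jaw":50}]'|grep -E "ee_pos|ft"
```

```text
ee_pos: [0.4994, 0.2141, 0.1464]
ft_force: [-2.7, -4.1, 15.2]
```

```bash
python3 -m handwheel '[{"x":5,"y":0,"z":0.7,"twist":0,"jaw":50},{"x":10,"y":0,"z":1.2,"twist":0,"jaw":50}]'|grep -E "ee_pos|ft"
python3 -m handwheel '[{"x":5,"y":0,"z":0.4,"twist":0,"jaw":50},{"x":10,"y":0,"z":0.8,"twist":0,"jaw":50}]'|grep -E "ee_pos|ft"
```

```text
ee_pos: [0.5094, 0.2142, 0.1473]
ft_force: [-0.2, -2.9, 10.2]
ee_pos: [0.5194, 0.2142, 0.1473]
ft_force: [0.2, -1.8, 4.2]
```

```bash
python3 -m handwheel '[{"x":5,"y":0,"z":-1,"twist":0,"jaw":50},{"x":9,"y":0,"z":-2,"twist":0,"jaw":50}]'|grep -E "ee_pos|ft"
python3 - <<'E'
from h import *
s=cam("scene");f=s["frame"][200:340,250:430]
cv2.imwrite("pics/c5.png",cv2.resize(f,None,fx=4,fy=4,interpolation=cv2.INTER_CUBIC))
for xc,z in((.482,.0375),(.495,.042),(.503,.043),(.518,.040)):
    t=np.linspace(0,2*np.pi,73)
    p=pix(s,np.c_[xc-.001+.0375*np.cos(t),np.full(73,.2695),z+.0375*np.sin(t)]);p=(p-[250,200])*4
    print(xc,p.min(0),p.max(0))
E
```

```text
ee_pos: [0.5289, 0.2145, 0.1454]
ft_force: [1.5, -0.6, 7.7]
0.482 [212.0753054  312.22682998] [372.77551746 473.48500373]
0.495 [184.86830712 289.01012321] [343.88355957 450.49476985]
0.503 [168.51377785 278.22429164] [326.25908321 439.48644273]
0.518 [139.07645222 267.59981612] [293.85282387 427.49351454]
```

View pics/c5.png

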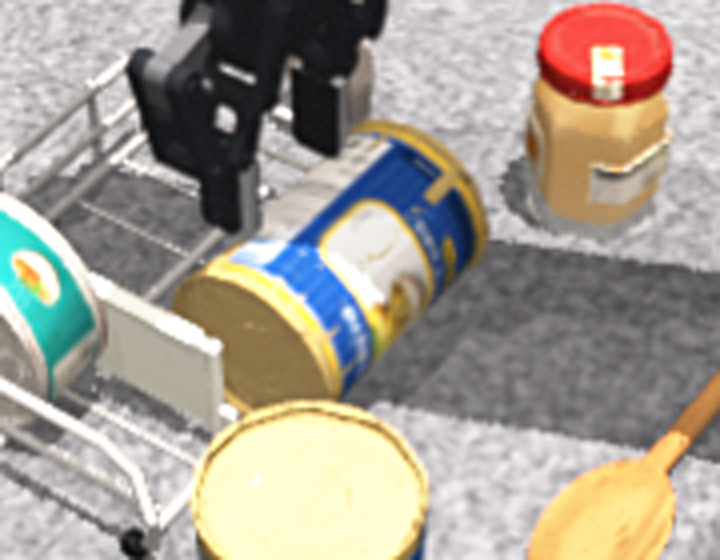

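The tin is near the top of the front bar: the cap's left edge at crop x=173 gives a centre x of about 0.50. I'll keep carrying it over.

```bash
python3 -m handwheel '[{"x":4,"y":0,"z":-1.5,"twist":0,"jaw":50},{"x":8,"y":0,"z":-3.5,"twist":0,"jaw":50},{"x":12,"y":0,"z":-6,"twist":0,"jaw":50}]'|grep -E "ee_pos|ft"
python3 -m handwheel '[{"x":4,"y":0,"z":-2.5,"twist":0,"jaw":50},{"x":4,"y":0,"z":-2.5,"twist":0,"jaw":50}]'|grep -E "ee_pos|ft"
```

```text
ee_pos: [0.5424, 0.2148, 0.1407]
ft_force: [6.1, -1.3, 11.5]
ee_pos: [0.5475, 0.2149, 0.1383]
ft_force: [6.9, -0.7, 10.5]
```

```bash
python3 -m handwheel '[{"x":3,"y":0,"z":3,"twist":0,"jaw":50},{"x":4,"y":0,"z":12,"twist":0,"jaw":50},{"x":4,"y":0,"z":20,"twist":0,"jaw":50},{"x":4,"y":0,"z":20,"twist":0,"jaw":50},{"x":4,"y":0,"z":20,"twist":0,"jaw":50}]'|grep -E "ee_pos|ft"
python3 - <<'E'
from h import *
s=cam("scene");f=s["frame"][200:340,250:430]
cv2.imwrite("pics/c6.png",cv2.resize(f,None,fx=4,fy=4,interpolation=cv2.INTER_CUBIC))
E
```

```text
ee_pos: [0.547, 0.2145, 0.1568]
ft_force: [-0.9, 0.1, -0.8]
```

View pics/c6.png

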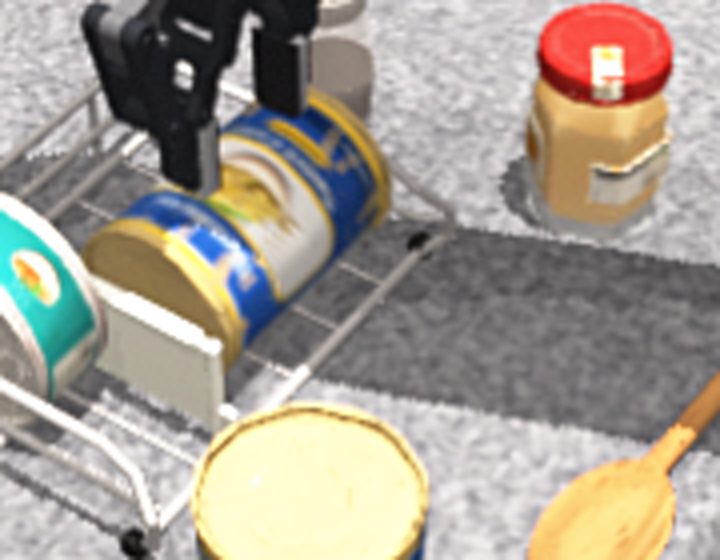

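The tin is now in the front hollow: the cap's left edge at crop x≈82 gives a centre x of about 0.547, square to the bars. Next I'll stroke it over the middle bar.

```bash
python3 -m handwheel '[{"x":-20,"y":1,"z":4,"twist":0,"jaw":50},{"x":-20,"y":1,"z":-4,"twist":0,"jaw":50},{"x":-20,"y":1,"z":-9,"twist":0,"jaw":50},{"x":-20,"y":1,"z":-9,"twist":0,"jaw":50}]'|grep -E "ee_pos|ft"
python3 -m handwheel '[{"x":0,"y":0,"z":-2,"twist":0,"jaw":50},{"x":0,"y":0,"z":-3,"twist":0,"jaw":50}]'|grep -E "ee_pos|ft"
```

```text
ee_pos: [0.5263, 0.2152, 0.1458]
ft_force: [0.7, 0.1, -0.2]
ee_pos: [0.5272, 0.2154, 0.144]
ft_force: [0.0, 0.2, -0.3]
```

```bash
python3 -m handwheel '[{"x":4,"y":0,"z":0,"twist":0,"jaw":50},{"x":8,"y":0,"z":0,"twist":0,"jaw":50}]'|grep -E "ee_pos|ft"
python3 -m handwheel '[{"x":4,"y":0,"z":0,"twist":0,"jaw":50},{"x":8,"y":0,"z":0,"twist":0,"jaw":50}]'|grep -E "ee_pos|ft"
```

```text
ee_pos: [0.5354, 0.2154, 0.1446]
ft_force: [0.3, 0.2, 0.1]
ee_pos: [0.5439, 0.2154, 0.1452]
ft_force: [-0.9, 0.4, 6.1]
```

```bash
python3 -m handwheel '[{"x":5,"y":0,"z":0,"twist":0,"jaw":50},{"x":10,"y":0,"z":0.3,"twist":0,"jaw":50}]'|grep -E "ee_pos|ft"
python3 -m handwheel '[{"x":5,"y":0,"z":0.7,"twist":0,"jaw":50},{"x":10,"y":0,"z":1.3,"twist":0,"jaw":50}]'|grep -E "ee_pos|ft"
```

```text
ee_pos: [0.5537, 0.2152, 0.1468]
ft_force: [-5.2, -3.1, 18.2]
ee_pos: [0.5644, 0.2153, 0.1491]
ft_force: [-4.3, -2.5, 14.8]
```

```bash
python3 -m handwheel '[{"x":5,"y":0,"z":0.7,"twist":0,"jaw":50},{"x":10,"y":0,"z":1.3,"twist":0,"jaw":50}]'|grep -E "ee_pos|ft"
```

```text
ee_pos: [0.5747, 0.2154, 0.1501]
ft_force: [-1.7, -1.0, 8.8]
```

```bash
python3 -m handwheel '[{"x":5,"y":0,"z":-0.3,"twist":0,"jaw":50},{"x":10,"y":0,"z":-0.6,"twist":0,"jaw":50}]'|grep -E "ee_pos|ft"
python3 -m handwheel '[{"x":5,"y":0,"z":-0.5,"twist":0,"jaw":50},{"x":10,"y":0,"z":-1.5,"twist":0,"jaw":50}]'|grep -E "ee_pos|ft"
python3 -m handwheel '[{"x":4,"y":0,"z":-1,"twist":0,"jaw":50},{"x":8,"y":0,"z":-2,"twist":0,"jaw":50}]'|grep -E "ee_pos|ft"
```

```text
ee_pos: [0.5853, 0.2156, 0.1501]
ft_force: [0.6, -2.2, 14.4]
ee_pos: [0.5961, 0.2157, 0.1494]
ft_force: [2.4, -1.5, 15.9]
ee_pos: [0.6048, 0.2159, 0.1478]
ft_force: [4.4, -0.1, 16.0]
```

```bash
python3 -m handwheel '[{"x":4,"y":0,"z":-0.5,"twist":0,"jaw":50},{"x":8,"y":0,"z":-1,"twist":0,"jaw":50},{"x":8,"y":0,"z":-1,"twist":0,"jaw":50}]'|grep -E "ee_pos|ft"
python3 -m handwheel '[{"x":2,"y":0,"z":4,"twist":0,"jaw":50},{"x":2,"y":0,"z":20,"twist":0,"jaw":50},{"x":2,"y":0,"z":50,"twist":0,"jaw":50},{"x":0,"y":0,"z":80,"twist":0,"jaw":50}]'|grep -E "ee_pos|ft"
python3 -m handwheel '[{"x":-40,"y":0,"z":0,"twist":0,"jaw":50},{"x":-80,"y":0,"z":0,"twist":0,"jaw":50},{"x":-120,"y":-30,"z":0,"twist":0,"jaw":50},{"x":-150,"y":-60,"z":0,"twist":0,"jaw":50},{"x":-180,"y":-100,"z":0,"twist":0,"jaw":50}]'>/dev/null
python3 -m handwheel '[{"x":-35,"y":-20,"z":0,"twist":0,"jaw":50},{"x":-65,"y":-45,"z":0,"twist":0,"jaw":50},{"x":-95,"y":-70,"z":0,"twist":0,"jaw":50},{"x":-120,"y":-95,"z":0,"twist":0,"jaw":50},{"x":-120,"y":-95,"z":0,"twist":0,"jaw":50}]'
python3 - <<'E'
from h import *
s=cam();f=s["frame"][150:330,210:430]
cv2.imwrite("pics/c7.png",cv2.resize(f,None,fx=3.3,fy=3.3,interpolation=cv2.INTER_CUBIC))
E
```

```text
ee_pos: [0.6126, 0.2159, 0.1457]
ft_force: [3.5, -0.0, 10.5]
ee_pos: [0.6087, 0.215, 0.2217]
ft_force: [0.9, -0.2, 0.4]
time: 14.48
ee_pos: [0.3154, 0.0315, 0.2224]
orientation: [[-1.0, -0.018, -0.002], [-0.018, 1.0, -0.001], [0.002, -0.001, -1.0]]
ft_force: [-0.3, -0.1, 0.6]
opening: 0.0494
grip_force: 0.0
```

View pics/c7.png

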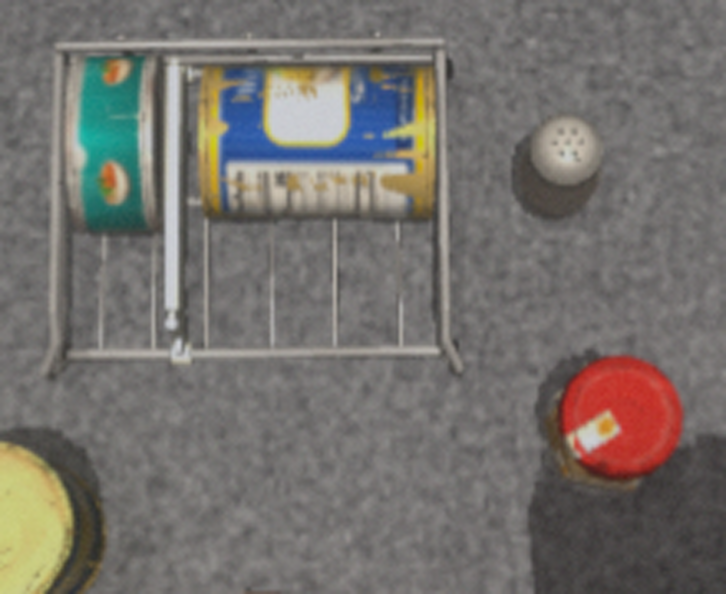

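The tin is in the back of the lane (crop cols 200-437, rows 65-220), the divider is over and the other things are in place. I'll work out the tin's pose before handing in.

```bash
python3 - <<'E'
from h import *
from scipy.optimize import least_squares
s=cam()
U=lambda a,b:np.array((210+(a+.5)/3.3-.5,150+(b+.5)/3.3-.5))
a,b=U(200,65),U(437,220);t=np.linspace(0,2*np.pi,181)
def res(p):
    c=lambda k:pix(s,np.c_[p[0]+.0375*np.cos(t),np.full(181,p[1]+k),.04+.0375*np.sin(t)])
    return [c(0)[:,1].min()-a[1],c(0)[:,1].max()-b[1],c(.055)[:,0].min()-a[0],c(-.055)[:,0].max()-b[0]]
r=least_squares(res,[.6,.215]);d=r.x-[.5722,.2465];w=.022
print(r.x,r.fun,"rack",d[0]+w*d[1],d[1]-w*d[0])
E
```

```text
[0.60067941 0.21332693] [-0.08228458  0.07730185 -0.1381169   0.1380923 ] rack 0.027749599490783927 -0.03379962156382098
```

The tin is at rack x = 27.7 mm, y = -33.8 mm, inside the limits.

```bash
python3 -c "
from rig import ctrl
print(ctrl.job_done())"
```

```text
the job is handed in; nothing more can be done
None
```

The job is handed in: the tin rolled over both bars and rests in the back hollow (measured at rack x ≈ 28 mm, y ≈ -34 mm), the divider is at its stop, and no other item appears to have moved; the hand-in gave no verdict.

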